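# Spin the cup tray and stop the black cup at the milk jug

### The arm

A 7-joint arm with a two-finger parallel gripper is mounted at the origin on a cart in front of the work surface, level with it; the furniture and walls round the work are solid. World frame = base frame: x ahead of the robot, y to its left, z up, the work surface at z = 0. Lengths are in m, angles in rad, forces in N, time in s.
With the tool pointing down it reaches from about 0.4 to 0.85 m from the base axis. Payload 4.5 kg.
Tool frame: the origin (TCP) lies on the centre line of the jaws, within the pads' length; the fingertips stand 11 mm ahead of it and the grasp point (between the pads) lies 8 mm behind it; z points along the fingers, y is the line along which they close (so a half turn about z gives the same grasp; the last joint's range is limited). The gripper opens to 88 mm and grips with 3 to 60 N. Pads are 18 mm wide; open, the fingers measure 123 mm over their backs; the gripper's body (75 mm by 187 mm) begins 45 mm behind the grasp point.
Start: joints at [-1.158, 0.689, -0.195, 1.565, 0.157, 0.902, -0.215], TCP at [0.231, 0.581, 0.25] pointing down, gripper open.
Joint ranges: [-3.01, 3.01], [-0.46, 2.08], [-1.47, 1.51], [0.13, 2.56], [-1, 4.14], [0.04, 2.09], [-2.66, 2.66]. Speed limits (rad/s): [2.57, 2.57, 3.14, 3.14, 3.14, 3.14, 3.14].

### API

Orientations are given as a unit quaternion [x, y, z, w].
In Python, from plant import * gives the robot as it stands. The module is installed in compiled form; this text tells all that it offers.
- The arm moves only by the tool send_rows, never from a script. Its argument "motion" is a list of rows, each an object of numbers: "x", "y", "z": the shift along the tool's x, y, z in cm; "rx", "ry", "rz": the turn, a rotation vector about the tool's x, y, z in rad; "jaw": the finger opening in cm, from 0 to 8.81. In form: [{"x": .., "y": .., "z": .., "rx": .., "ry": .., "rz": .., "jaw": ..}, ...]. A call has exactly 5 rows; each row shifts and turns the commanded pose from where the row before left it, along the tool's axes as they then stand; what a row does not reach is not made up. A row lasts 1/10 s, in which the tool goes at most 50 mm and 8.59 degrees, less where a joint would pass 70% of its speed; a pose out of reach is approached as far as the arm can. A call is refused whole if a number of a shift passes 5 or a number of a turn 0.15, either way. A call with a gripper value outside its range is refused whole. The fingers move at their own pace and stop on an object; "grip_force" is the grip in N (left out, the last holds). Time passes only in rows, so rows that do not move let the fingers close, or fill a call up. It gives the time, the measured TCP pose, the force, the opening and the grip force at its end, in the units of the state.
- get_state(): the state, without advancing time (a new reading comes with each control period).
- snapshot(name): name is "scene" or "top" or "wrist"; returns a dict with "img" (400x640x3 uint8, red, green, blue), "vertical_fov" (degrees; the focal length in pixels is half the picture's height over the tangent of half this angle, whatever the lens; pixels are square), "cx", "cy" (the principal point, pixels), "D" ([k1, k2, p1, p2, k3] as OpenCV has them; the pictures are not rectified), "extrinsics" (4x4, takes a point from camera to world coordinates). Camera axes: x right, y up, looking along -z (the intrinsics and any distortion apply to the point x, -y, -z); pixel columns grow to the right and rows downward; lengths in m; the calibration is good to about 2 mm. A picture is of the moment at which its call begins. There is no depth.
- finish_job(): hands the job in; it is judged then, once.
The state is a dict: "clock": time; "q": joint angles; "qd": joint speeds; "joint_torque": joint torques, N m; "tool_pos": TCP position; "eef_rot": TCP orientation; "contact_force": force on the tool from outside, world axes, zero at the start; "moment": the same for the moment, N m; "opening": opening from 0.0 (shut) to 1.0 (fully open); "finger_force": force on a finger pad.
Only numpy, scipy, OpenCV 4.12 (cv2) and the standard library are available. Lean on these libraries where they do the work, as an engineer would, in place of code of your own. Each camera call takes 0.05 s, during which the arm holds its last target. There are 200 camera calls.

### The job

The black cup is next for milk: with a fingertip on its rim, give the revolving cup tray a moderate flick so that it spins freely with your finger off it, then catch it with a fingertip on the rim so that it stops with the black cup right in front of the milk jug's spout. Let it run until the cup arrives and stop it there, rather than dragging the tray round slowly or nudging it into place afterwards, and then take your finger away. Touch only the tray, and only with the fingers: no cup, jug or bystander is to be touched, lifted or knocked, and the cups must stay standing on the tray.

Things in the scene. Friction and masses are not known exactly. Their poses are not given: they have to be found in the camera images.
- stand: fixed round wooden stand of the lazy Susan; origin on the turning axis at worktop height, z up. Its +y axis points from the turning axis straight at the milk jug, wherever the jug stands: the line where the black cup belongs. The bearing is easy: left alone at 2 rad/s the tray slows by about 0.2 rad/s each second; once stopped it stays
- turntable: round wooden tray, 300 mm across, turning endlessly either way on the stand; cork floor 36 mm above the worktop; flat-topped lip at its edge, radius 136 to 150 mm, top 44 mm above the worktop. Origin on the axis 21 mm up. Inertia about 0.011 kg m2: a shut fingertip pressed on the lip with a few newtons carries it along or stops it almost at once. Flick it to 1 to 2.5 rad/s
- black_cup_centre (a point): black espresso cup (white inside), bowl 64 mm across, about 90 mm with its handle, 50 mm high; the point is on the axis of its bowl, 25 mm above its foot. Loose on the tray's cork floor; which cup stands where differs from run to run. The cup that must stop at the jug; it starts 70 degrees or more away from there, to either side
- white_cup_centre (a point): white espresso cup, bowl 63 mm across, about 90 mm with its handle, 50 mm high; the point is on the axis of its bowl, 25 mm above its foot. Loose on the tray's cork floor; which cup stands where differs from run to run
- blue_cup_centre (a point): blue espresso cup, orange-red inside, bowl 65 mm across, about 90 mm with its handle, 50 mm high; the point is on the axis of its bowl, 25 mm above its foot. Loose on the tray's cork floor; which cup stands where differs from run to run
- milk_jug: steel milk jug, 80 x 115 mm, 88 mm high, loose on the worktop just outside the tray, to its left and front as the robot sees it; origin under its middle. Its spout (local -y) points at the tray's axis, its handle (local +y) away
- band_mug: cream mug with a broad blue-green band, 90 x 130 x 96 mm, loose on the worktop in front of the coffee machine; origin under its middle. A bystander
- tamper: coffee tamper with a turned wooden grip, 58 mm across, 90 mm high, loose on the worktop's front edge near the coffee machine; origin under its middle. A bystander
- teaspoon: steel teaspoon, 130 x 26 x 11 mm, lying near the front edge of the worktop, right of the tray, before the coffee machine, which is 410 mm tall and to be kept clear of; origin under its middle. A bystander

How it is judged:
By the outcome, as a careful person would: the job done as asked, in the order asked, and still so for the second after the job is handed in, with the robot touching nothing.
It also fails if it takes over 45 s, if anything falls off the work surface, if the arm or the gripper's body presses on something with over 40 N, if the wrist force passes 120 N, or if a joint passes its speed limit or range.

## Working session

There is one attempt and no reset: what is moved stays moved. The work goes in short steps, Python scripts to look and compute and a tool call to move; the robot and the scene stay as the last step left them, time stands still between calls to the robot, and variables do not carry over. Pictures are saved under pics/ and viewed, at most 10 in all, crops included, and the job is handed in when it is done.

Besides the shell and the picture viewer there is one more tool, called by a JSON object that holds its "fn" and its "kwargs". send_rows: Moves the arm, as the interface text tells. Its arguments: {"type":"object","properties":{"motion":{"type":"array"},"grip_force":{"type":"number"}},"required":["motion"]}

```bash
mkdir -p pics; cat > h.py <<'E'
from plant import *
import numpy as np, cv2
def K(s):
    f=200/np.tan(np.radians(s["vertical_fov"])/2); return np.array([[f,0,s["cx"]],[0,f,s["cy"]],[0,0,1.]])
def px2w(s,uv,z):
    n=cv2.undistortPoints(np.array(uv,float).reshape(-1,1,2),K(s),np.array(s["D"],float)).reshape(-1,2)
    E=np.array(s["extrinsics"]); d=np.c_[n[:,0],-n[:,1],-np.ones(len(n))]@E[:3,:3].T; o=E[:3,3]
    return o+d*((z-o[2])/d[:,2])[:,None]
def w2px(s,P):
    E=np.array(s["extrinsics"]); c=(np.array(P,float).reshape(-1,3)-E[:3,3])@E[:3,:3]
    return cv2.projectPoints(c*[1,-1,-1],np.zeros(3),np.zeros(3),K(s),np.array(s["D"],float))[0].reshape(-1,2)
def save(s,n): cv2.imwrite("pics/"+n,s["img"][:,:,::-1])
E
python3 - <<'E'
from h import *
print(get_state())
for n in ["top","scene"]:
    s=snapshot(n); save(s,n+"0.png"); print(n,s["vertical_fov"],s["cx"],s["cy"],s["D"],np.round(s["extrinsics"],3).tolist())
E
```

```text
{'clock': 0.0, 'q': array([-1.15821128,  0.68998174, -0.19448605,  1.5663156 ,  0.15731622,
        0.90249062, -0.21506807]), 'qd': array([-0.00063412, -0.00068506, -0.00184219, -0.00113126, -0.00116006,
        0.00056572,  0.00010866]), 'joint_torque': array([ 5.34394730e-04, -5.27555430e+01, -1.26679257e+00, -1.53426129e+01,
       -5.26933442e-02,  6.52684263e-03,  1.76790995e-04]), 'tool_pos': array([0.23096134, 0.58011881, 0.24891828]), 'eef_rot': array([ 1.88212477e-01,  9.82127919e-01, -8.97490166e-04, -9.10150272e-05]), 'contact_force': array([0.2800881 , 1.07854352, 0.40228524]), 'moment': array([ 0.02771574,  0.04065103, -0.0114237 ]), 'finger_force': 0.0, 'opening': 1.0018393479299628}
top 54.778898596061445 329.6073499821605 199.34349792294398 [-0.06274224  0.          0.          0.          0.        ] [[-0.026, 0.99, -0.139, 0.408], [-0.999, -0.029, -0.019, -0.012], [-0.023, 0.139, 0.99, 1.314], [0.0, 0.0, 0.0, 1.0]]
scene 44.84595756092829 320.843854122319 194.01403626016213 [-0.04266666  0.          0.          0.          0.        ] [[0.756, 0.277, -0.593, -0.331], [-0.654, 0.295, -0.696, -1.085], [-0.018, 0.914, 0.405, 0.715], [0.0, 0.0, 0.0, 1.0]]
```

View pics/top0.png

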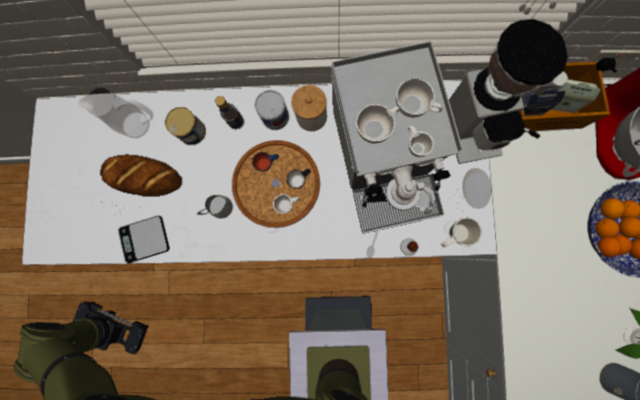

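View pics/scene0.png

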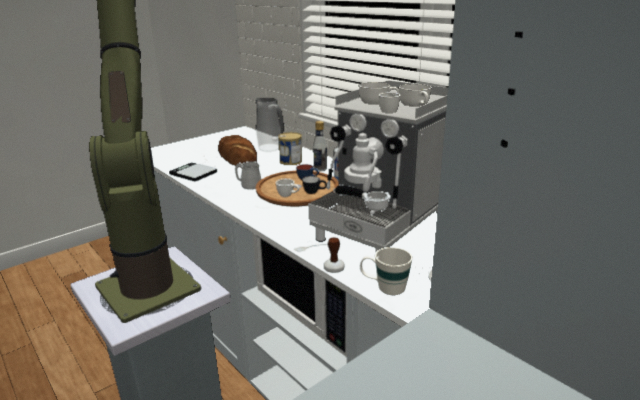

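The top view shows the tray at about (276,184), the jug at (218,206), the blue cup at (263,162), the cup at (297,178) (black, by the scene view), and the white cup at (284,204). I'll enlarge this area.

```bash
python3 - <<'E'
import cv2
i=cv2.imread("pics/top0.png")[130:240,190:340]
cv2.imwrite("pics/crop0.png",cv2.resize(i,None,fx=5,fy=5,interpolation=cv2.INTER_CUBIC))
E
```

```text
(no output)
```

View pics/crop0.png

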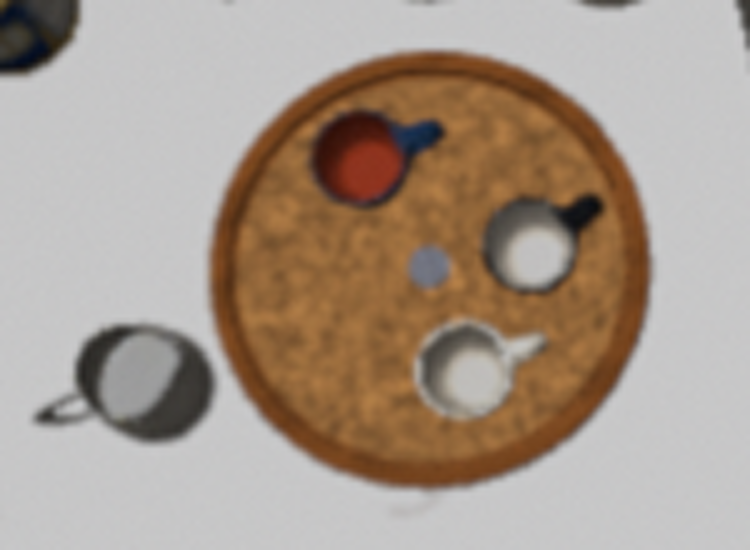

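```bash
cat >> h.py <<'E'
def crop(x,y): return ((x+.5)/5-.5+190,(y+.5)/5-.5+130)
E
python3 - <<'E'
from h import *
s=snapshot("top")
def P(n,x,y,z):
    p=px2w(s,[crop(x,y)],z)[0]; print(n,p.round(4)); return p
for e in [(210,269),(652,269),(431,50),(431,488)]: P("lip",*e,.044)
c=P("c",431,269,.044); P("hub",429,267,.04)
for n,x,y,z in [("black",531,245,.086),("white",466,369,.086),("blue",360,158,.086),("jug",145,382,.088),("jugbody",150,385,.06),("jughandle",38,415,.06)]:
    p=P(n,x,y,z)-c; print("   r",np.hypot(*p[:2]).round(4),"ang",np.degrees(np.arctan2(p[1],p[0])).round(1))
w=snapshot("wrist"); print(np.round(w["extrinsics"],3).tolist(),w["vertical_fov"])
E
```

```text
lip [0.6509 0.3425 0.044 ]
lip [0.6416 0.0437 0.044 ]
lip [0.7984 0.1914 0.044 ]
lip [0.4991 0.1933 0.044 ]
c [0.6462 0.1922 0.044 ]
hub [0.6483 0.1942 0.04  ]
black [0.6521 0.1201 0.086 ]
   r 0.0724 ang -85.3
white [0.5722 0.1633 0.086 ]
   r 0.0795 ang -158.6
blue [0.7138 0.2319 0.086 ]
   r 0.0784 ang 30.4
jug [0.5695 0.3723 0.088 ]
   r 0.1957 ang 113.1
jugbody [0.5711 0.3776 0.06  ]
   r 0.2 ang 112.1
jughandle [0.5532 0.4531 0.06  ]
   r 0.2769 ang 109.6
[[0.369, -0.885, -0.283, 0.158], [0.929, 0.351, 0.114, 0.61], [-0.002, -0.305, 0.952, 0.385], [0.0, 0.0, 0.0, 1.0]] 66.34266931915332
```

{"fn": "send_rows", "kwargs": {"motion": [{"rz": -0.126,"jaw": 0},{"rz": -0.126,"jaw": 0},{"rz": -0.126,"jaw": 0},{"x": -2.5,"y": -3,"jaw": 0},{"x": -2.5,"y": -3,"jaw": 0}], "grip_force": 20}}

```text
schema error: expected keys x, y, z, rx, ry, rz, jaw
```

{"fn": "send_rows", "kwargs": {"motion": [{"x": -3,"y": -3.5,"jaw": 0},{"x": -3,"y": -3.5,"jaw": 0},{"x": -3,"y": -3.5,"jaw": 0},{"x": -3,"y": -3.5,"jaw": 0},{"x": -3,"y": -3.5,"jaw": 0}]}}

```text
schema error: expected keys x, y, z, rx, ry, rz, jaw
```

{"fn": "send_rows", "kwargs": {"motion": [{"x": -2.5,"y": -3,"jaw": 0},{"x": -2,"y": -3,"jaw": 0},{"x": -1,"y": -1,"jaw": 0},{"jaw": 0},{"jaw": 0}]}}

```text
schema error: expected keys x, y, z, rx, ry, rz, jaw
```

```bash
python3 - <<'E'
from h import *
for n in ["wrist"]:
    s=snapshot(n); save(s,n+"1.png")
    np.savez("w1.npz",**s)
print(np.round(s["extrinsics"],3).tolist())
save(snapshot("top"),"top1.png")
E
```

```text
[[0.369, -0.885, -0.283, 0.158], [0.929, 0.351, 0.114, 0.61], [-0.002, -0.305, 0.952, 0.385], [0.0, 0.0, 0.0, 1.0]]
```

View pics/wrist1.png

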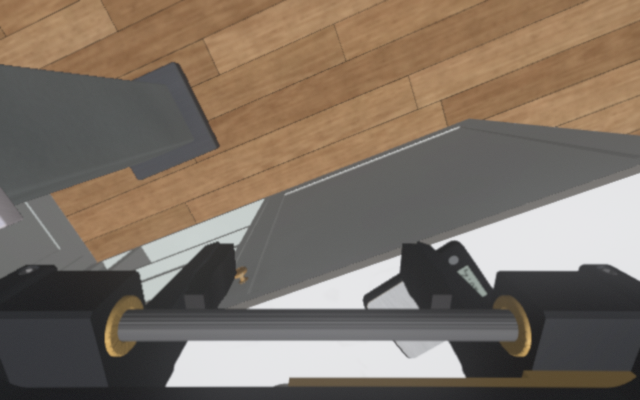

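The wrist view shows only the floor, the scale at (420,300), and the gripper along the bottom edge. The rows need all seven keys, so I'm resending them.

{"fn": "send_rows", "kwargs": {"motion": [{"x": 0,"y": 0,"z": 0,"rx": 0,"ry": 0,"rz": -0.126,"jaw": 0},{"x": 0,"y": 0,"z": 0,"rx": 0,"ry": 0,"rz": -0.126,"jaw": 0},{"x": 0,"y": 0,"z": 0,"rx": 0,"ry": 0,"rz": -0.126,"jaw": 0},{"x": -2.5,"y": -3,"z": 0,"rx": 0,"ry": 0,"rz": 0,"jaw": 0},{"x": -2.5,"y": -3,"z": 0,"rx": 0,"ry": 0,"rz": 0,"jaw": 0}], "grip_force": 20}}

```text
clock: 0.8
tool_pos: [0.2806, 0.5207, 0.2496]
eef_rot: [-0.001, 1.0, 0.0, -0.0]
contact_force: [1.8, -0.7, -0.0]
opening: 0.574
finger_force: 0.0
```

{"fn": "send_rows", "kwargs": {"motion": [{"x": -3,"y": -3.5,"z": 0,"rx": 0,"ry": 0,"rz": 0,"jaw": 0},{"x": -3,"y": -3.5,"z": 0,"rx": 0,"ry": 0,"rz": 0,"jaw": 0},{"x": -3,"y": -3.5,"z": 0,"rx": 0,"ry": 0,"rz": 0,"jaw": 0},{"x": -3,"y": -3.5,"z": 0,"rx": 0,"ry": 0,"rz": 0,"jaw": 0},{"x": -3,"y": -3.5,"z": 0,"rx": 0,"ry": 0,"rz": 0,"jaw": 0}]}}

```text
clock: 1.3
tool_pos: [0.432, 0.344, 0.2498]
eef_rot: [0.0, 1.0, 0.0, 0.0]
contact_force: [-0.1, 1.3, -0.1]
opening: 0.115
finger_force: 0.0
```

{"fn": "send_rows", "kwargs": {"motion": [{"x": -2.5,"y": -3,"z": 0,"rx": 0,"ry": 0,"rz": 0,"jaw": 0},{"x": -2,"y": -3,"z": 0,"rx": 0,"ry": 0,"rz": 0,"jaw": 0},{"x": -2,"y": -2,"z": 0,"rx": 0,"ry": 0,"rz": 0,"jaw": 0},{"x": 0,"y": 0,"z": 0,"rx": 0,"ry": 0,"rz": 0,"jaw": 0},{"x": 0,"y": 0,"z": 0,"rx": 0,"ry": 0,"rz": 0,"jaw": 0}]}}

```text
clock: 1.8
tool_pos: [0.4959, 0.2654, 0.2497]
eef_rot: [0.001, 1.0, 0.0, -0.0]
contact_force: [0.1, 0.1, 0.1]
opening: 0.004
finger_force: 0.0
```

```bash
python3 - <<'E'
from h import *
s=snapshot("wrist"); t=snapshot("top")
a=np.zeros((400,800,3),np.uint8); a[:,:400]=cv2.resize(t["img"][120:260,180:320],(400,400)); a[:250,400:]=cv2.resize(s["img"],(400,250))
cv2.imwrite("pics/c1.png",a[:,:,::-1])
np.savez("w1.npz",**s); save(s,"wrist1b.png")
print(np.round(s["extrinsics"],3).tolist())
E
```

```text
[[0.002, -0.952, -0.305, 0.417], [1.0, 0.002, 0.001, 0.266], [0.0, -0.305, 0.952, 0.385], [0.0, 0.0, 0.0, 1.0]]
```

View pics/c1.png

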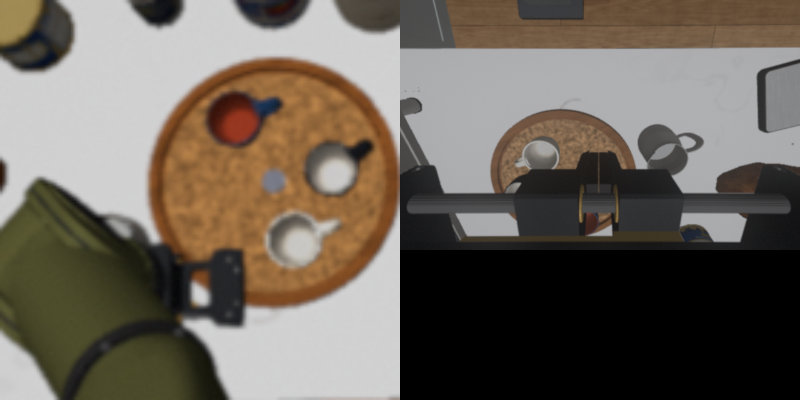

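The left half shows the tray mostly clear, with the arm covering the jug. In the wrist half the jug is at about (665,145), i.e. (424,232) in the full wrist picture. I'll enlarge the jug.

```bash
python3 - <<'E'
import cv2
i=cv2.imread("pics/wrist1b.png")[160:310,330:500]
cv2.imwrite("pics/crop2.png",cv2.resize(i,None,fx=4,fy=4,interpolation=cv2.INTER_CUBIC))
E
```

```text
(no output)
```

View pics/crop2.png

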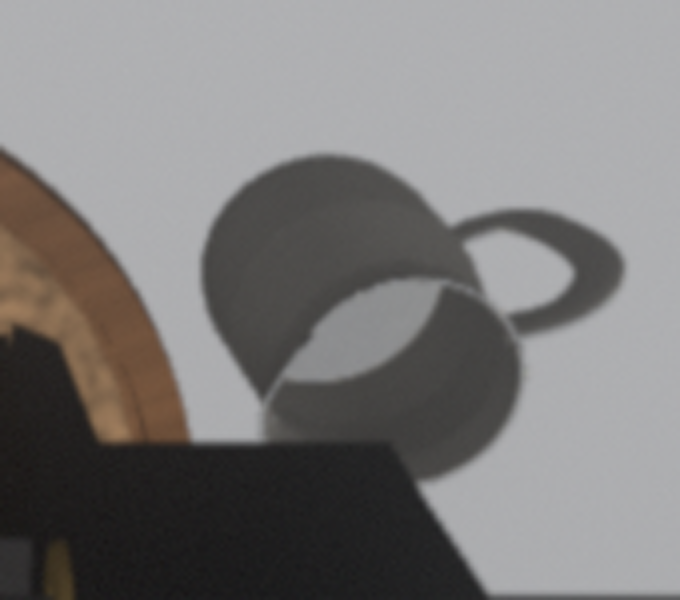

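```bash
python3 - <<'E'
from h import *
s=dict(np.load("w1.npz"))
C=np.array([.648,.193,0])
for n,x,y,z in [("rim",392,380,.088),("base",325,275,0),("baseL",200,270,0),("baseT",330,153,0),("rimR",521,370,.088),("rimT",425,277,.088),("rimBot",410,482,.088),("hand",625,268,.05),("hand",625,268,.06),("traytop",0,0,0)][:-1]:
    p=px2w(s,[(330+(x+.5)/4-.5,160+(y+.5)/4-.5)],z)[0]; d=p-C
    print(n,p.round(4),np.hypot(*d[:2]).round(4),np.degrees(np.arctan2(d[1],d[0])).round(1))
E
```

```text
rim [0.5733 0.3845 0.088 ] 0.2056 111.3
base [0.5798 0.3927 0.    ] 0.211 108.8
baseL [0.5779 0.3501 0.    ] 0.172 114.0
baseT [0.5364 0.3904 0.    ] 0.2267 119.5
rimR [0.5703 0.4188 0.088 ] 0.2388 109.0
rimT [0.5432 0.39   0.088 ] 0.2231 118.0
rimBot [0.6047 0.3929 0.088 ] 0.2045 102.2
hand [0.5566 0.4643 0.05  ] 0.2863 108.6
hand [0.5524 0.4584 0.06  ] 0.2821 109.8
```

{"fn": "send_rows", "kwargs": {"motion": [{"x": -1.1,"y": -3.5,"z": 2,"rx": 0,"ry": 0,"rz": 0,"jaw": 0},{"x": 0,"y": 0,"z": 4,"rx": 0,"ry": 0,"rz": 0,"jaw": 0},{"x": 0,"y": 0,"z": 4,"rx": 0,"ry": 0,"rz": 0,"jaw": 0},{"x": 0,"y": 0,"z": 4,"rx": 0,"ry": 0,"rz": 0,"jaw": 0},{"x": 0,"y": 0,"z": 3.5,"rx": 0,"ry": 0,"rz": 0,"jaw": 0}]}}

```text
clock: 2.4
tool_pos: [0.5056, 0.2323, 0.0732]
eef_rot: [-0.001, 1.0, 0.001, -0.0]
contact_force: [-0.3, -0.3, -0.2]
opening: 0.009
finger_force: 0.0
```

{"fn": "send_rows", "kwargs": {"motion": [{"x": 0,"y": 0,"z": 0.5,"rx": 0,"ry": 0,"rz": 0,"jaw": 0},{"x": 0,"y": 0,"z": 0.5,"rx": 0,"ry": 0,"rz": 0,"jaw": 0},{"x": 0,"y": 0,"z": 0.2,"rx": 0,"ry": 0,"rz": 0,"jaw": 0},{"x": 0,"y": 0,"z": 0,"rx": 0,"ry": 0,"rz": 0,"jaw": 0},{"x": 0,"y": 0,"z": 0,"rx": 0,"ry": 0,"rz": 0,"jaw": 0}]}}

```text
clock: 2.9
tool_pos: [0.5076, 0.231, 0.0641]
eef_rot: [0.0, 1.0, 0.001, 0.001]
contact_force: [-0.3, -0.4, 0.4]
opening: 0.004
finger_force: 0.0
```

```bash
cat >> h.py <<'E'
C=np.array([.648,.193])
def polar(s,z=.086):
    th=np.radians(np.arange(0,360,.5)); r=np.linspace(.035,.115,28)
    T,R=np.meshgrid(th,r); P=np.c_[(C[0]+R*np.cos(T)).ravel(),(C[1]+R*np.sin(T)).ravel(),np.full(T.size,z)]
    m=w2px(s,P).reshape(*T.shape,2).astype(np.float32)
    return cv2.remap(s["img"],m[...,0],m[...,1],cv2.INTER_LINEAR).astype(float)
def turn(ref,cur):
    e=np.array([np.minimum(np.abs(np.roll(ref,k,1)-cur).mean(2),50).mean() for k in range(720)])
    k=int(e.argmin()); a,b,c=e[k-1],e[k],e[(k+1)%720]
    return (k+.5*(a-c)/(a-2*b+c))*.5, b, np.median(e)
E
python3 - <<'E'
from h import *
s0={}; s=snapshot("top"); save(s,"top2.png")
ref=s.copy(); ref["img"]=cv2.imread("pics/top0.png")[:,:,::-1]
np.save("ref.npy",polar(ref)); print(turn(polar(ref),polar(s))); st=get_state(); print(st["clock"],st["tool_pos"],st["contact_force"])
E
```

```text
(np.float64(0.08621584226911247), np.float64(7.868154761904762), np.float64(26.04153439153439))
2.95 [0.50757613 0.23084581 0.06394002] [-0.08438835  0.2402313   0.32128718]
```

{"fn": "send_rows", "kwargs": {"motion": [{"x": 0,"y": 0,"z": 0.5,"rx": 0,"ry": 0,"rz": 0,"jaw": 0},{"x": 0,"y": 0,"z": 0.4,"rx": 0,"ry": 0,"rz": 0,"jaw": 0},{"x": 0,"y": 0,"z": 0,"rx": 0,"ry": 0,"rz": 0,"jaw": 0},{"x": 0,"y": 0,"z": 0,"rx": 0,"ry": 0,"rz": 0,"jaw": 0},{"x": 0,"y": 0,"z": 0,"rx": 0,"ry": 0,"rz": 0,"jaw": 0}]}}

```text
clock: 3.45
tool_pos: [0.5076, 0.2319, 0.0554]
eef_rot: [0.0, 1.0, 0.001, 0.001]
contact_force: [-0.9, 0.1, 15.3]
opening: 0.006
finger_force: 7.7
```

{"fn": "send_rows", "kwargs": {"motion": [{"x": 0,"y": 0,"z": 0.1,"rx": 0,"ry": 0,"rz": 0,"jaw": 0},{"x": 0,"y": 0,"z": 0,"rx": 0,"ry": 0,"rz": 0,"jaw": 0},{"x": 0,"y": 0,"z": 0,"rx": 0,"ry": 0,"rz": 0,"jaw": 0},{"x": 0,"y": 0,"z": 0,"rx": 0,"ry": 0,"rz": 0,"jaw": 0},{"x": 0,"y": 0,"z": 0,"rx": 0,"ry": 0,"rz": 0,"jaw": 0}]}}

```text
clock: 3.95
tool_pos: [0.5078, 0.2325, 0.0553]
eef_rot: [0.0, 1.0, 0.002, 0.002]
contact_force: [-3.2, 1.2, 22.6]
opening: 0.005
finger_force: 11.6
```

{"fn": "send_rows", "kwargs": {"motion": [{"x": 0,"y": -0.5,"z": -0.2,"rx": 0,"ry": 0,"rz": 0,"jaw": 0},{"x": 0,"y": -1.2,"z": 0,"rx": 0,"ry": 0,"rz": 0,"jaw": 0},{"x": 0,"y": -1.8,"z": 0,"rx": 0,"ry": 0,"rz": 0,"jaw": 0},{"x": 0,"y": -2.0,"z": -0.3,"rx": 0,"ry": 0,"rz": 0,"jaw": 0},{"x": 0,"y": -2.0,"z": -1.5,"rx": 0,"ry": 0,"rz": 0,"jaw": 0}]}}

```text
clock: 4.45
tool_pos: [0.5055, 0.1534, 0.0714]
eef_rot: [0.0, 1.0, -0.001, -0.002]
contact_force: [-0.1, 0.5, 0.0]
opening: 0.006
finger_force: 0.0
```

```bash
python3 - <<'E'
from h import *
ref=np.load("ref.npy")
for i in range(3):
    t=get_state(); s=snapshot("top"); print(t["clock"],t["tool_pos"].round(4),t["contact_force"].round(1),np.round(turn(ref,polar(s)),2))
save(s,"top3.png")
E
```

```text
4.45 [0.5055 0.1534 0.0714] [-0.1  0.5  0. ] [26.4  14.35 27.66]
4.5 [0.5067 0.1485 0.0736] [-0.1 -3.7  1.1] [30.5  15.01 27.88]
4.55 [0.5071 0.1507 0.0731] [ 0.1 -0.8  0.2] [34.63 15.51 27.9 ]
```

{"fn": "send_rows", "kwargs": {"motion": [{"x": 0,"y": 1,"z": 0,"rx": 0,"ry": 0,"rz": 0,"jaw": 0},{"x": 0.1,"y": 1.5,"z": 0,"rx": 0,"ry": 0,"rz": 0,"jaw": 0},{"x": 0,"y": 1.2,"z": 0.4,"rx": 0,"ry": 0,"rz": 0,"jaw": 0},{"x": 0,"y": 0.5,"z": 0.5,"rx": 0,"ry": 0,"rz": 0,"jaw": 0},{"x": 0,"y": 0,"z": 0,"rx": 0,"ry": 0,"rz": 0,"jaw": 0}]}}

```text
clock: 5.1
tool_pos: [0.505, 0.1996, 0.0627]
eef_rot: [-0.001, 1.0, 0.0, -0.001]
contact_force: [0.2, -0.0, -0.1]
opening: 0.002
finger_force: 0.0
```

```bash
python3 - <<'E'
from h import *
ref=np.load("ref.npy")
for i in range(2):
    t=get_state(); s=snapshot("top"); print(t["clock"],t["tool_pos"].round(4),t["contact_force"].round(1),np.round(turn(ref,polar(s)),2))
save(s,"top4.png")
E
```

```text
5.1 [0.505  0.1996 0.0627] [ 0.2 -0.  -0.1] [76.98 15.48 26.76]
5.15 [0.5052 0.1982 0.063 ] [-0.8 -0.6  0.9] [80.73 15.41 26.76]
```

{"fn": "send_rows", "kwargs": {"motion": [{"x": 0,"y": 0,"z": 0.3,"rx": 0,"ry": 0,"rz": 0,"jaw": 0},{"x": 0,"y": 0,"z": 0,"rx": 0,"ry": 0,"rz": 0,"jaw": 0},{"x": 0,"y": 0,"z": 0,"rx": 0,"ry": 0,"rz": 0,"jaw": 0},{"x": 0,"y": 0,"z": 0,"rx": 0,"ry": 0,"rz": 0,"jaw": 0},{"x": 0,"y": 0,"z": 0,"rx": 0,"ry": 0,"rz": 0,"jaw": 0}]}}

```text
clock: 5.7
tool_pos: [0.5059, 0.1974, 0.0608]
eef_rot: [0.001, 1.0, 0.0, 0.0]
contact_force: [0.3, -0.1, 0.6]
opening: 0.004
finger_force: 0.0
```

```bash
python3 - <<'E'
from h import *
ref=np.load("ref.npy")
for i in range(2):
    t=get_state(); s=snapshot("top"); print(t["clock"],t["tool_pos"].round(4),t["contact_force"].round(1),np.round(turn(ref,polar(s)),2))
save(s,"top5.png")
cv2.imwrite("pics/crop5.png",cv2.resize(s["img"][130:240,190:340,::-1],None,fx=5,fy=5,interpolation=cv2.INTER_CUBIC))
E
```

```text
5.7 [0.5059 0.1974 0.0608] [ 0.3 -0.1  0.6] [119.79  16.14  26.58]
5.75 [0.5059 0.1974 0.0608] [0.5 0.1 0.2] [123.1   16.15  26.48]
```

View pics/crop5.png

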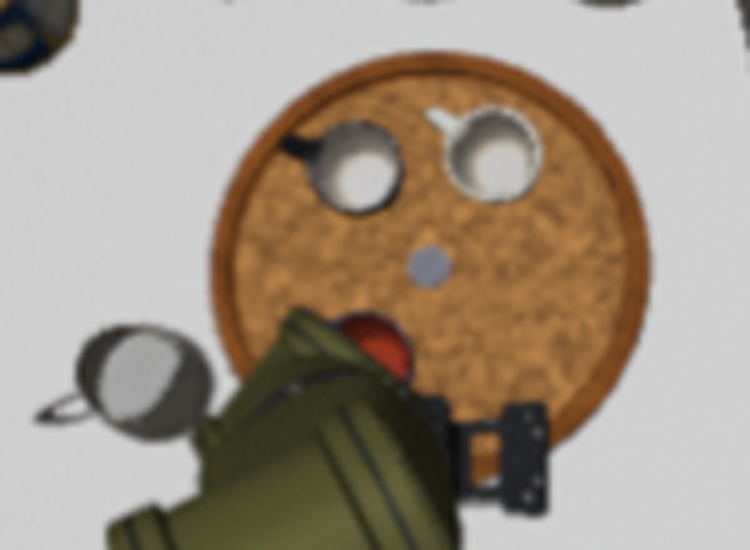

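The crop shows the black cup at about (356,167), the white cup at (493,155), and the blue cup part-hidden by the arm. The jug is unchanged at (145,382) with its handle tip at (38,415). I'll cross-check the tracker against the rim before going on.

```bash
python3 - <<'E'
from h import *
s=dict(np.load("w1.npz"))
import h
t=snapshot("top")
print(get_state()["clock"],np.round(turn(np.load("ref.npy"),polar(t)),2))
for n,x,y,z in [("black",356,167,.086),("white",493,155,.086),("jug rim",145,382,.088),("handle",38,415,.06),("handle",38,415,.05)]:
    p=px2w(t,[crop(x,y)],z)[0][:2]-C; print(n,np.hypot(*p).round(4),np.degrees(np.arctan2(p[1],p[0])).round(1))
E
```

```text
5.85 [126.74  16.22  26.44]
black 0.0729 34.8
white 0.0811 -36.9
jug rim 0.1957 113.7
handle 0.2768 110.0
handle 0.2799 109.6
```

{"fn": "send_rows", "kwargs": {"motion": [{"x": 0,"y": 0,"z": 0,"rx": 0,"ry": 0,"rz": 0,"jaw": 0},{"x": 0,"y": 0,"z": 0,"rx": 0,"ry": 0,"rz": 0,"jaw": 0},{"x": 0,"y": 0,"z": 0,"rx": 0,"ry": 0,"rz": 0,"jaw": 0},{"x": 0,"y": 0,"z": 0,"rx": 0,"ry": 0,"rz": 0,"jaw": 0},{"x": 0,"y": 0,"z": 0,"rx": 0,"ry": 0,"rz": 0,"jaw": 0}]}}

```text
clock: 6.35
tool_pos: [0.5058, 0.1976, 0.0607]
eef_rot: [0.0, 1.0, 0.0, 0.0]
contact_force: [-1.2, -0.0, 0.6]
opening: 0.008
finger_force: 0.0
```

```bash
python3 - <<'E'
from h import *
ref=np.load("ref.npy")
for i in range(3):
    t=get_state(); s=snapshot("top"); print(t["clock"],t["tool_pos"].round(4),np.round(turn(ref,polar(s)),2))
print(get_state()["clock"])
save(s,"top6.png")
cv2.imwrite("pics/crop6.png",cv2.resize(s["img"][130:240,190:340,::-1],None,fx=5,fy=5,interpolation=cv2.INTER_CUBIC))
E
```

```text
6.35 [0.5058 0.1976 0.0607] [162.36  17.87  26.74]
6.4 [0.5058 0.1975 0.0607] [165.46  18.    26.83]
6.45 [0.5058 0.1975 0.0607] [168.48  18.16  26.88]
6.5
```

View pics/crop6.png

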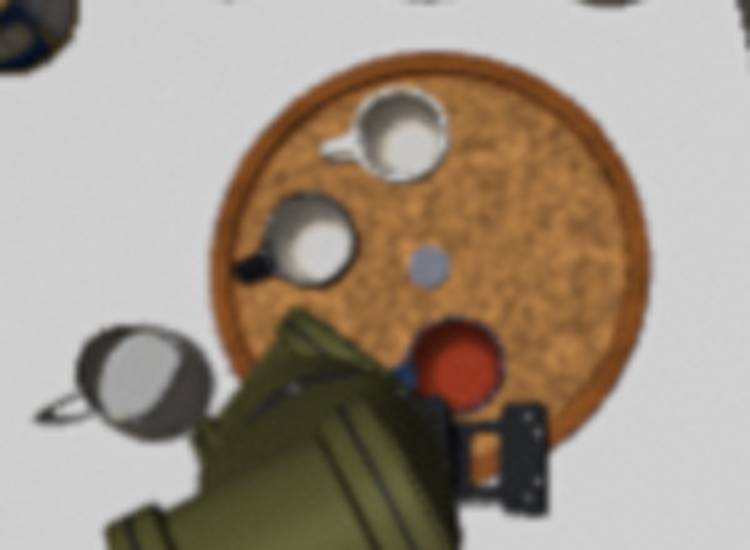

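The black cup's rim is centred at about (311,240), white at (403,135) and blue at (456,365). The arm is clear of the cups.

```bash
python3 - <<'E'
import numpy as np
A=np.array([[531,245,1],[466,369,1],[360,158,1.]]);B=np.array([[.6521,.1201],[.5722,.1633],[.7138,.2319]])
M=np.linalg.solve(A,B)
for n,x,y,o in [("black",311,240,-86.8),("white",403,135,-158.6),("blue",456,365,30.4)]:
    p=np.array([x,y,1])@M-[.648,.193]; a=np.degrees(np.arctan2(p[1],p[0])); print(n,np.hypot(*p),a,(a-o)%360)
t=np.array([5.1,5.15,5.7,5.75,5.8,6.35,6.4,6.45]);a=np.array([76.98,80.73,119.79,123.1,126.74,162.36,165.46,168.48])
c=np.polyfit(t-6.45,a,2); print(c)
for x in np.arange(6.85,7.05,.02): print(round(x,2),np.polyval(c,x-6.45).round(1))
E
```

```text
black 0.07260988915516395 79.59028545353252 166.3902854535325
white 0.08051321351815732 7.555007193652461 166.15500719365247
blue 0.07649680730604055 -162.37894838485857 167.22105161514142
[ -4.73945589  61.39545416 168.5218756 ]
6.85 192.3
6.87 193.5
6.89 194.6
6.91 195.8
6.93 196.9
6.95 198.0
6.97 199.2
6.99 200.3
7.01 201.4
7.03 202.5
7.05 203.7
```

{"fn": "send_rows", "kwargs": {"motion": [{"x": 0,"y": 0,"z": 0,"rx": 0,"ry": 0,"rz": 0,"jaw": 0},{"x": 0,"y": 0,"z": 0,"rx": 0,"ry": 0,"rz": 0,"jaw": 0},{"x": 0,"y": 0,"z": 0.1,"rx": 0,"ry": 0,"rz": 0,"jaw": 0},{"x": 0,"y": 0,"z": 0.1,"rx": 0,"ry": 0,"rz": 0,"jaw": 0},{"x": 0,"y": 0,"z": 0.55,"rx": 0,"ry": 0,"rz": 0,"jaw": 0}]}}

```text
clock: 7.0
tool_pos: [0.5063, 0.1977, 0.0548]
eef_rot: [0.001, 1.0, 0.0, 0.001]
contact_force: [-13.1, -0.3, 84.1]
opening: 0.007
finger_force: 42.7
```

{"fn": "send_rows", "kwargs": {"motion": [{"x": 0,"y": 0,"z": 0,"rx": 0,"ry": 0,"rz": 0,"jaw": 0},{"x": 0,"y": 0,"z": 0,"rx": 0,"ry": 0,"rz": 0,"jaw": 0},{"x": 0,"y": 0,"z": 0,"rx": 0,"ry": 0,"rz": 0,"jaw": 0},{"x": 0,"y": 0,"z": 0,"rx": 0,"ry": 0,"rz": 0,"jaw": 0},{"x": 0,"y": 0,"z": 0,"rx": 0,"ry": 0,"rz": 0,"jaw": 0}]}}

```text
clock: 7.5
tool_pos: [0.5062, 0.1986, 0.0554]
eef_rot: [0.0, 1.0, 0.001, 0.001]
contact_force: [-4.1, -0.5, 22.2]
opening: 0.007
finger_force: 11.1
```

{"fn": "send_rows", "kwargs": {"motion": [{"x": 0,"y": 0,"z": -0.3,"rx": 0,"ry": 0,"rz": 0,"jaw": 0},{"x": 0,"y": 0,"z": -1,"rx": 0,"ry": 0,"rz": 0,"jaw": 0},{"x": 0,"y": 0,"z": -3,"rx": 0,"ry": 0,"rz": 0,"jaw": 0},{"x": 0,"y": 0,"z": -4,"rx": 0,"ry": 0,"rz": 0,"jaw": 0},{"x": 0,"y": 0,"z": -4,"rx": 0,"ry": 0,"rz": 0,"jaw": 0}]}}

```text
clock: 8.0
tool_pos: [0.5053, 0.1971, 0.1773]
eef_rot: [0.0, 1.0, -0.0, -0.001]
contact_force: [0.4, 0.0, -0.9]
opening: 0.008
finger_force: 0.0
```

{"fn": "send_rows", "kwargs": {"motion": [{"x": 2,"y": -1,"z": -1,"rx": 0,"ry": 0,"rz": 0,"jaw": 0},{"x": 2,"y": -2,"z": 0,"rx": 0,"ry": 0,"rz": 0,"jaw": 0},{"x": 2,"y": -3,"z": 0,"rx": 0,"ry": 0,"rz": 0,"jaw": 0},{"x": 0,"y": -3,"z": 0,"rx": 0,"ry": 0,"rz": 0,"jaw": 0},{"x": 0,"y": -2,"z": 0,"rx": 0,"ry": 0,"rz": 0,"jaw": 0}]}}

```text
clock: 8.5
tool_pos: [0.4447, 0.0852, 0.1864]
eef_rot: [0.001, 1.0, -0.001, -0.001]
contact_force: [0.8, -0.1, 0.1]
opening: 0.006
finger_force: 0.0
```

```bash
python3 - <<'E'
from h import *
ref=np.load("ref.npy")
for i in range(2):
    t=get_state(); s=snapshot("top"); print(t["clock"],t["tool_pos"].round(4),t["contact_force"].round(1),np.round(turn(ref,polar(s)),2))
cv2.imwrite("pics/crop7.png",cv2.resize(s["img"][130:240,190:340,::-1],None,fx=5,fy=5,interpolation=cv2.INTER_CUBIC))
E
```

```text
8.5 [0.4447 0.0852 0.1864] [ 0.8 -0.1  0.1] [199.45  14.19  24.02]
8.55 [0.4447 0.0816 0.1862] [-0.7 -2.5 -0.2] [199.49  14.19  24.  ]
```

View pics/crop7.png

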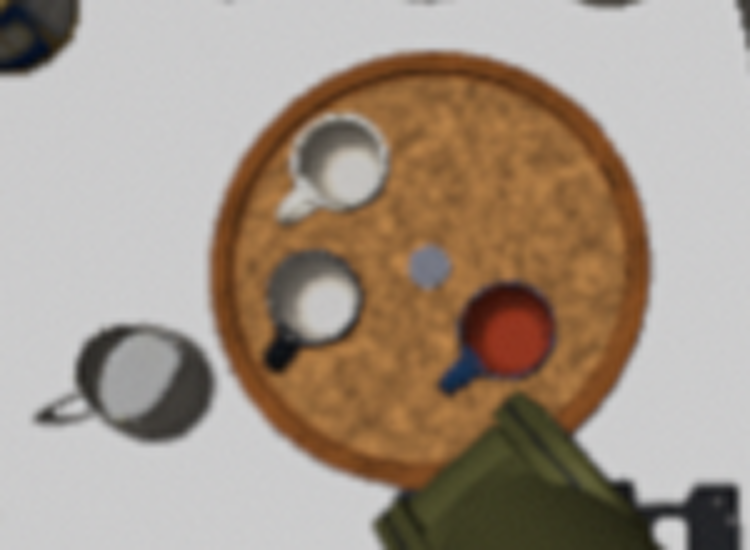

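The tray is at rest with the black cup at about (315,300). By the tracker that puts it near 111°, on the jug's line, with the cups standing and the finger clear of the tray. Handing in.

```bash
python3 -c "
from plant import *
print(finish_job())"
```

```text
the job is handed in; nothing more can be done
None
```

The job is handed in: I flicked the tray to about 1.4 rad/s and caught it after about 200° of turn. The black cup stopped within about 2° of the jug's spout line by my camera estimate, all cups are standing and the finger is off the tray; the catch was firmer than planned, 84 N at the wrist against the 120 N limit.

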